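Clamp a casting mould in the hand press and hold it shut

ROBOT

A 6-joint arm with a two-finger parallel gripper is mounted at the origin on the work surface. World frame = base frame: x ahead of the robot, y to its left, z up, the work surface at z = 0. Lengths are in mm, angles in degrees, forces in N, time in s.
With the tool pointing down it reaches from about 350 to 850 mm from the base axis. Payload 8.1 kg.
Tool frame: the origin (TCP) lies at the very end of the fingers, on their centre line; the grasp point (between the pads) lies 19 mm behind it (pinch_z is the z of the grasp point in the tool frame, in mm); z points along the fingers, y is the direction in which the jaws open and shut (so a half turn about z gives the same grasp; the last joint's range is limited). The gripper opens to 85 mm and grips with 20 to 120 N. Pads are 22 mm wide; open, the fingers measure 114 mm over their backs; the gripper's body (76 mm by 85 mm) begins 54 mm behind the grasp point. The pads swing forward as they close: fully open they stand 13 mm farther back than shut.
Start: joints at [68.388, 7.471, 85.268, -0, 87.261, -4.893], TCP at [172.584, 574.648, 231.292] pointing down, gripper open.
Joint ranges: [-169.43, 169.43], [-51.17, 129.36], [1.28, 143.12], [-76.62, 256.62], [0, 156.53], [-152.29, 152.29]. Speed limits (degrees/s): [136.94, 136.94, 159.86, 180, 180, 180].

INTERFACE

Orientations are given as [roll, pitch, yaw] about the fixed x, y, z axes, in that order (R = Rz(yaw) Ry(pitch) Rx(roll)).
In Python, from bench import * gives the robot as it stands.
- The arm moves only by the shell command python3 -m creep 'ROWS' [FORCE]. ROWS is a JSON object of lists of equal length, an entry for each row: "translation": the shift along the tool's x, y, z in mm, a list of three; "rotation": the turn, a rotation vector about the tool's x, y, z in rad, a list of three; "claw": the finger opening in mm, from 0 to 85.4. In form: {"translation": [[dx, dy, dz], ...], "rotation": [[ax, ay, az], ...], "claw": [claw, ...]}. A call has 1 to 10 rows; each row shifts and turns the commanded pose from where the row before left it, along the tool's axes as they then stand; what a row does not reach is not made up. A row lasts 1/10 s, in which the tool goes at most 50 mm and 8.59 degrees, less where a joint would pass 70% of its speed; a pose out of reach is approached as far as the arm can. A call is refused whole if a number of a shift passes 50 or a number of a turn 0.15, either way. A call with a gripper value outside its range is refused whole. The fingers move at their own pace and stop on an object; FORCE is the grip in N (left out, the last holds). Time passes only in rows, so rows that do not move let the fingers close. It gives the time, the measured TCP pose, the force and the opening at its end, in the units of the state.
- sense(): the state, without advancing time (a new reading comes with each control period).
- snapshot(name): name is "side" or "top"; returns a dict with "frame" (420x560x3 uint8, red, green, blue), "intrinsics" (3x3 intrinsics, pixels), "dist" ([k1, k2, p1, p2, k3] as OpenCV has them; the pictures are not rectified), "extrinsics" (4x4, takes a point from camera to world coordinates). Camera axes: x right, y up, looking along -z (the intrinsics and any distortion apply to the point x, -y, -z); pixel columns grow to the right and rows downward; lengths in mm; the calibration is good to about 2 mm. A picture is of the moment at which its call begins. There is no depth.
- hand_in(): hands the job in, once; it reports no verdict.
The state is a dict: "time": time; "joint_pos": joint angles; "qd": joint speeds; "joint_efforts": joint torques, N m; "tool_pos": TCP position; "tcp_rot": TCP orientation; "ft_force": force on the tool from outside, world axes, zero at the start; "wrist_torque": the same for the moment, N m; "finger_gap": finger opening in mm.
Only numpy, scipy, OpenCV 4.12 (cv2) and the standard library are available. Lean on these libraries where they do the work, as an engineer would, in place of code of your own. Each camera call takes 0.05 s, during which the arm holds its last target.

TASK

First set the tall rectangular two-part mould flat and centred on the narrow support rib of the hand press, its long side along the rib, and let go of it. Then flip the press's safety catch fully open by its knob, and only after that pull the U-shaped lever over and all the way down to its stop so that its spring foot presses on the mould. Finish while holding the lever down - do not let go, it springs back - and leave the other things on the bench where they are.

Things in the scene. Friction and masses are not known exactly. Their poses are not given: they have to be found in the camera images.
- mould_center (a point): centre of the LOOSE TWO-PART MOULD: a rectangular aluminium block, 70 long (x) x 48 wide (y) x 40 high (z), dark parting line round its middle, small dark screw heads at the four corners of its top; 0.2 to 0.45 kg. The point lies half-way up (20 above its underside). It is the tall rectangular one of three aluminium moulds lying together.
- rest_top (a point): centre of the flat top of the press's SUPPORT RIB, a narrow aluminium rib 54 long (x) x 26 wide (y), its top 55 above the table. Axes are those of the whole press: x points away from the handle side (from the rib to the hinge, roughly away from the robot), y to the left, z up. The press is bolted down: base plate 250 x 250 x 14 (from x -100 to +150 of the rib).
- bail_hinge (a point): midpoint of the hinge axis of the BAIL (the pull-down lever), 100 behind (+x of the press) the rib centre, 120 above the table; axis along the press's y. Axes as rest_top.
- bail_grip (a point): centre of the bail's black round HANDLE BAR (16 dia, 90 long, parallel to the press's y axis, clear length between the side arms), 200 from the hinge axis. The bail is a steel U frame: two side arms (10 wide, at y +-50 of the press) and this bar; it stands up at rest, its bar 319 above the table and 24 behind the hinge. The bar turns with the bail, so it must be able to roll between the fingers. The point's own z axis points from the hinge to the bar.
- bail (a joint): angle of the bail, rad. 0 = upright at rest (leaning 0.12 back past vertical); grows as the bar is pulled over towards the robot and down; 1.69 = down stop, bail level, bar 120 above the table and 100 in front (-x of the press) of the rib. Blocked by the catch. A spring returns it if let go: about 1 to 3 N at the bar on the way, about 10 to 13 N at the bar at the stop with the mould in place.
- foot: spring-loaded rubber FOOT of the bail, disc 34 dia, 8 thick, on the bail's underside 100 from the hinge; origin: centre of its pressing face, 35 below the bail's mid-plane. Comes down on the rib's centre; touches the top of the seated mould from about joint 1.59 on and its spring (about 1500 N/m) is pressed in 10 at the stop. With the bail up it stands about 77 behind the rib centre, at 215 height.
- catch (a joint): angle of the SAFETY CATCH, rad. 0 (up to 0.12 at the start) = engaged: its steel tongue lies across in front of the bail's left (+y) side arm. Grows as its knob is pressed outwards and down; 0.9 = stop, tongue swung clear. Stays where it is left; about 2 N at the knob.
- catch_knob (a point): centre of the black round KNOB (20 dia, 28 long along the press's x) at the end of the catch's arm, 70 from the pivot. At joint 0 the arm points 50 degrees above the press's +y (outwards); at 0.9 it is level, so the knob moves outwards (+y) and down. Pressing it down from above works.
- catch_pivot (a point): pivot of the catch, 165 above the table, on a post left of (+y) the bail; the axis runs along the press's x. Axes as rest_top.
- puck_mould: bystander: round aluminium mould, 60 dia, 30 high; origin: centre of underside
- slab_mould: bystander: flat rectangular aluminium plate mould, 78 x 52, 16 high, two round marks on top; origin: centre of underside
- jar: bystander: jar with black cap, 64 dia, 75 high; origin: centre of underside
- mix_cup: bystander: open white cup, 72 dia at the rim, 80 high; origin: centre of underside
- soap_bottle: bystander: bottle with white cap, 60 dia, 150 high; origin: centre of underside
- cast_dome: bystander: skin-coloured rubbery dome, 70 dia, 42 high; origin: centre of underside
- spatula: bystander: spatula 200 long lying flat along its own x; origin: about its middle, on the underside
- screwdriver: bystander: screwdriver 180 long lying flat along its own x; origin: about its middle, on the underside
Things that resemble listed ones, but are neither listed nor needed, are in the scene too. Leave any orange look-alike of the part that bears mould_center alone.

How it is judged (in metres and radians):
On the way, in this order (a step that is already met when the one before it is completed fails the run):
1. the mould sits flat and centred on the support rib, released (horizontal distance between mould_center and rest_top below 0.012 m and z of mould_center in the frame of rest_top between 0.015 and 0.025 m and angle between mould_center's own z axis and vertical below 0.12 rad and angle between the x axis of mould_center and the x axis of rest_top, either way round below 0.3 rad and contact force between the fingers and mould below 0.5 N), for 0.2 s.
2. the safety catch is flipped open (value of joint catch above 0.7 rad), for 0.1 s.
3. the lever is down and its foot presses the mould (value of joint bail above 1.6 rad and contact force between foot and mould above 4 N), for 0.2 s.
At the end, for the whole second after the job is handed in: Mould on the rib: centre within 12 mm, long side within 0.3 rad of the rib, tilt under 0.12 rad, free of the fingers. Catch over 0.7 rad. Lever over 1.6 rad, fingers on it with over 2 N, its foot on the mould with over 4 N (all of step 1 and all of step 3 and value of joint catch above 0.7 rad and contact force between the fingers and bail above 2 N); the arm keeps its last pose, push and grip.
It fails at once if the lever is forced while the catch is still engaged (value of joint bail above 0.25 rad and value of joint catch below 0.5 rad).
It fails at once if one of the other things on the bench is disturbed (moved over 40 mm) (distance of any of puck_mould, slab_mould, jar, mix_cup, soap_bottle, cast_dome, spatula, screwdriver from where it was at the start of the episode above 0.04 m).
It also fails if it takes over 64 s, if anything falls off the work surface, if the arm or the gripper's body presses on something with over 40 N, if the wrist force passes 120 N, or if a joint passes its speed limit or range.

## Working session

There is one attempt and no reset: what is moved stays moved. The work goes in short steps, Python scripts to look and compute and a shell command to move; the robot and the scene stay as the last step left them, time stands still between calls to the robot, and variables do not carry over. Pictures are saved under pics/ and viewed, and the job is handed in when it is done.

```bash
ls; mkdir -p pics; python3 - <<'E'
from bench import *
import cv2
s=sense();print({k:s[k] for k in s})
for n in("side","top"):
    d=snapshot(n);cv2.imwrite(f"pics/{n}0.png",d["frame"][:,:,::-1]);print(n,d["intrinsics"],d["dist"],d["extrinsics"])
E
```

```text
pics
{'time': 0.0, 'joint_pos': array([ 6.83864546e+01,  7.51653711e+00,  8.53307533e+01, -7.37834253e-04,
        8.72612285e+01, -4.89315268e+00]), 'qd': array([-0.01219829, -0.0779217 , -0.0520005 ,  0.04291919, -0.00274559,
        0.02299345]), 'joint_efforts': array([ 5.38456407e-04, -5.69392884e+01, -5.00563216e+01, -6.60617434e-05,
        1.46046866e-02, -2.02289641e-05]), 'tool_pos': array([172.39748188, 574.11338929, 230.215409  ]), 'tcp_rot': array([-1.79891814e+02, -8.52219177e-03,  1.63279635e+02]), 'ft_force': array([ 1.72361528, -0.16994201, -0.75388327]), 'wrist_torque': array([ 0.02990997, -0.00420011,  0.01127661]), 'finger_gap': 85.71100930825689}
side [[392.15253162   0.         282.1882391 ]
 [  0.         392.15253162 211.25445247]
 [  0.           0.           1.        ]] [-0.0765072  0.         0.         0.         0.       ] [[ 9.11080226e-01  3.13078465e-01 -2.68169158e-01  1.80977250e+02]
 [-4.12107109e-01  7.07564097e-01 -5.74039005e-01 -6.60396475e+02]
 [ 1.00276179e-02  6.33510002e-01  7.73669518e-01  1.17815124e+03]
 [ 0.00000000e+00  0.00000000e+00  0.00000000e+00  1.00000000e+00]]
top [[450.83847347   0.         279.91578379]
 [  0.         450.83847347 209.38339822]
 [  0.           0.           1.        ]] [-0.06972651  0.          0.          0.          0.        ] [[-4.17224149e-03  9.90157332e-01 -1.39896571e-01  3.27330636e+02]
 [-9.99800848e-01 -1.40021608e-03  1.99073954e-02  4.81403564e+01]
 [ 1.95155681e-02  1.39951769e-01  9.89965982e-01  1.43807896e+03]
 [ 0.00000000e+00  0.00000000e+00  0.00000000e+00  1.00000000e+00]]
```

View pics/side0.png

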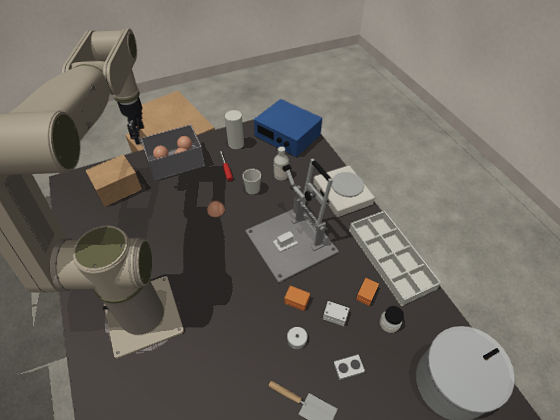

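View pics/top0.png

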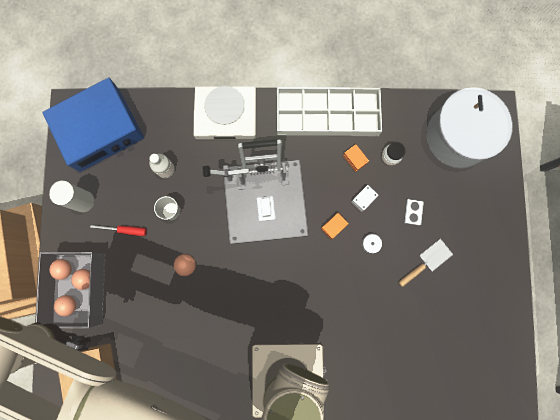

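The top view shows the silver block with corner screws at (365,197). The things it could be confused with are the orange blocks (356,158) and (335,225), the round puck (372,243) and the flat slab with two marks (414,211). By the description I choose (365,197). The rib is at (265,207) and the bail bar at about (261,142). Next I check this in close crops.

```bash
cat > h.py <<'E'
import numpy as np, cv2
from bench import *
from scipy.spatial.transform import Rotation as R
def ray(d,uv):
    p=cv2.undistortPoints(np.array([[uv]],float),d["intrinsics"],np.array(d["dist"]))[0,0]
    T=d["extrinsics"]; v=T[:3,:3]@np.array([p[0],-p[1],-1]); return T[:3,3],v/np.linalg.norm(v)
def onz(d,uv,z):
    o,v=ray(d,uv); return o+v*(z-o[2])/v[2]
def proj(d,P):
    T=d["extrinsics"]; c=(np.asarray(P,float).reshape(-1,3)-T[:3,3])@T[:3,:3]; c=c*[1,-1,-1]
    return cv2.projectPoints(c,np.zeros(3),np.zeros(3),d["intrinsics"],np.array(d["dist"]))[0][:,0]
def tri(da,ua,db,ub):
    o1,v1=ray(da,ua);o2,v2=ray(db,ub)
    t=np.linalg.lstsq(np.c_[v1,-v2],o2-o1,rcond=None)[0]
    a,b=o1+t[0]*v1,o2+t[1]*v2; return (a+b)/2,np.linalg.norm(a-b)
def crop(d,x0,y0,w,h,s,name):
    im=d["frame"][y0:y0+h,x0:x0+w,::-1]; im=cv2.resize(im,None,fx=s,fy=s,interpolation=cv2.INTER_CUBIC)
    for k in range(0,w,10):
        cv2.putText(im,str(x0+k),(k*s,8),0,.3,(0,255,255),1) if k%20==0 else 0
        cv2.line(im,(k*s,10),(k*s,14),(0,255,255),1)
    for k in range(0,h,10):
        cv2.putText(im,str(y0+k),(0,k*s+4),0,.3,(0,255,255),1)
    cv2.imwrite("pics/"+name,im)
E
python3 - <<'E'
from h import *
t=snapshot("top");s=snapshot("side")
crop(t,200,130,120,120,5,"t1.png");crop(t,320,140,110,120,5,"t2.png")
crop(s,240,140,120,145,4,"s1.png");crop(s,275,270,140,110,5,"s2.png")
E
```

```text
(no output)
```

View pics/t1.png

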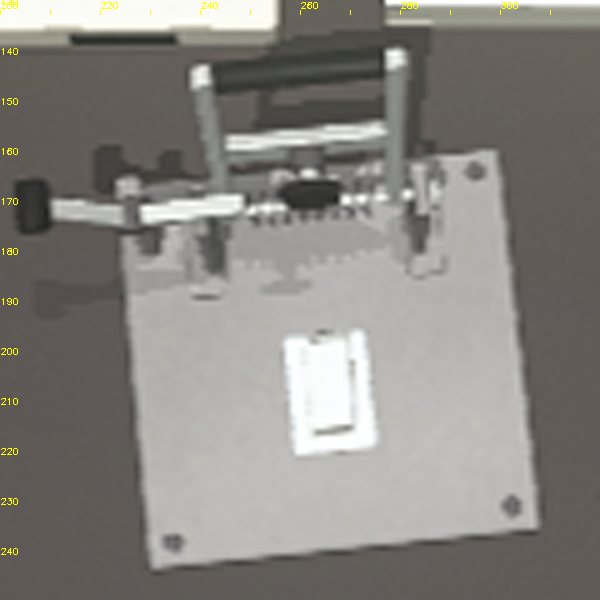

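View pics/t2.png

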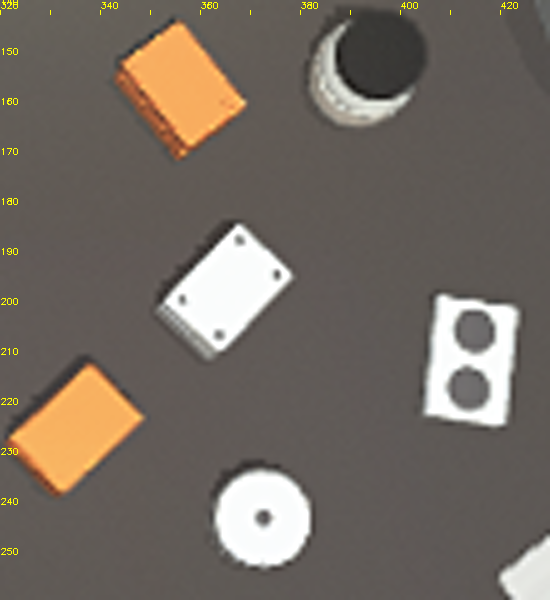

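View pics/s1.png

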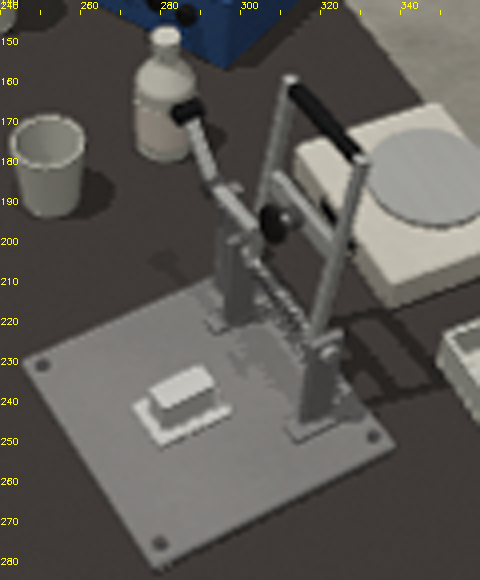

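View pics/s2.png

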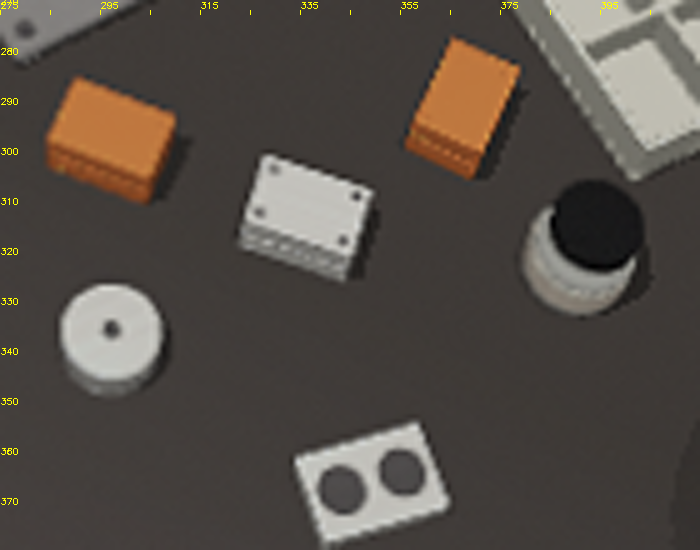

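```bash
python3 - <<'E'
from h import *
t=snapshot("top");s=snapshot("side")
# plate
P=[onz(t,u,14) for u in[(230.2,243.8),(308,235.4),(299.5,160)]]
Q=[onz(s,u,14) for u in[(279,282.5),(338,250.5),(246,230)]]
print("plate top BL,BR,TR",np.round(P,1)); print("side front-right, right-back?, left..",np.round(Q,1))
for d,name,seed in((t,"top",(365,197)),(s,"side",(337,310))):
    g=cv2.cvtColor(d["frame"],cv2.COLOR_RGB2GRAY); 
    G=cv2.resize(g,None,fx=8,fy=8,interpolation=cv2.INTER_CUBIC)
    print(name,g[seed[1],seed[0]],g[seed[1]-4:seed[1]+18:2,seed[0]-8])
    th=int(0.80*g[seed[1],seed[0]])
    m=(G>th).astype(np.uint8)
    n,l,st,c=cv2.connectedComponentsWithStats(m); k=l[seed[1]*8+4,seed[0]*8+4]
    cn=max(cv2.findContours((l==k).astype(np.uint8),0,2)[0],key=cv2.contourArea)
    q=cv2.convexHull(cn); q=cv2.approxPolyN(q,4,ensure_convex=True)[0] if hasattr(cv2,"approxPolyN") else cv2.approxPolyDP(q,20,True)[:,0]
    q=(q+.5)/8-.5; print(q.round(1).tolist())
    W=np.array([onz(d,u,40) for u in q]);print(W.round(1),"c",W.mean(0).round(1))
    L=np.roll(W,-1,0)-W; print([(round(np.hypot(*v[:2]),1),round(np.degrees(np.arctan2(v[1],v[0])),1)) for v in L])
E
```

```text
plate top BL,BR,TR [[419.2 176.8  14. ]
 [445.1 -69.2  14. ]
 [690.4 -44.8  14. ]]
side front-right, right-back?, left.. [[447.7 -73.1  14. ]
 [691.8 -41.6  14. ]
 [425.5 175.9  14. ]]
top 251 [ 58 228 255 246 253 254 150 134  80  92  94]
[[378.2, 194.4], [363.4, 210.2], [352.2, 199.7], [367.3, 184.3]]
[[ 572.3 -291.9   40. ]
 [ 522.  -243.2   40. ]
 [ 555.5 -208.4   40. ]
 [ 605.  -258.2   40. ]] c [ 563.7 -250.4   40. ]
[(np.float64(70.1), np.float64(135.9)), (np.float64(48.3), np.float64(46.1)), (np.float64(70.2), np.float64(-45.2)), (np.float64(47.0), np.float64(-134.0))]
side 193 [193 194 193 194 193 121 148 122  57  60  60]
[[348.9, 307.6], [344.7, 321.1], [323.3, 313.8], [327.4, 300.4]]
[[ 606.2 -257.9   40. ]
 [ 571.4 -291.6   40. ]
 [ 522.6 -243.1   40. ]
 [ 556.  -208.1   40. ]] c [ 564.  -250.2   40. ]
[(np.float64(48.5), np.float64(-135.8)), (np.float64(68.8), np.float64(135.2)), (np.float64(48.4), np.float64(46.3)), (np.float64(70.6), np.float64(-44.8))]
```

The crops confirm the choice: silver, tall, four screws, with only the orange copies alike. Both views agree on the mould to within 0.5 mm. Now I measure the rib top and the bail and catch features directly.

```bash
python3 - <<'E'
from h import *
t=snapshot("top");s=snapshot("side")
def big(d,x0,y0,w,h,sc,name,gamma):
    im=d["frame"][y0:y0+h,x0:x0+w,::-1].astype(float)/255
    im=(255*im**gamma).astype(np.uint8)
    im=cv2.resize(im,None,fx=sc,fy=sc,interpolation=cv2.INTER_CUBIC)
    for k in range(0,w,5):
        cv2.putText(im,str(x0+k),(k*sc,8),0,.35,(0,255,255),1);cv2.line(im,(k*sc,10),(k*sc,16),(0,255,255),1)
    for k in range(0,h,5): cv2.putText(im,str(y0+k),(0,k*sc+4),0,.35,(0,255,255),1)
    cv2.imwrite("pics/"+name,im)
big(t,250,190,32,34,17,"t3.png",4);big(s,268,225,36,32,16,"s3.png",2.5)
# predicted rib top centre from plate
for yaw,c in((6.,(433.5,53)),):
    a=np.radians(yaw);X=np.array([np.cos(a),np.sin(a),0]);Y=np.array([-X[1],X[0],0])
    r=np.array([*c,55])+100*X; print(r)
    C=[r+i*27*X+j*13*Y for i,j in((-1,-1),(-1,1),(1,1),(1,-1))]
    print(proj(t,C).round(1).tolist());print(proj(s,C).round(1).tolist())
E
```

```text
[532.95218954  63.45284633  55.        ]
[[271.1, 214.3], [262.7, 215.2], [260.9, 198.0], [269.2, 197.2]]
[[280.6, 242.4], [276.8, 237.1], [290.0, 230.9], [293.8, 236.1]]
```

View pics/t3.png

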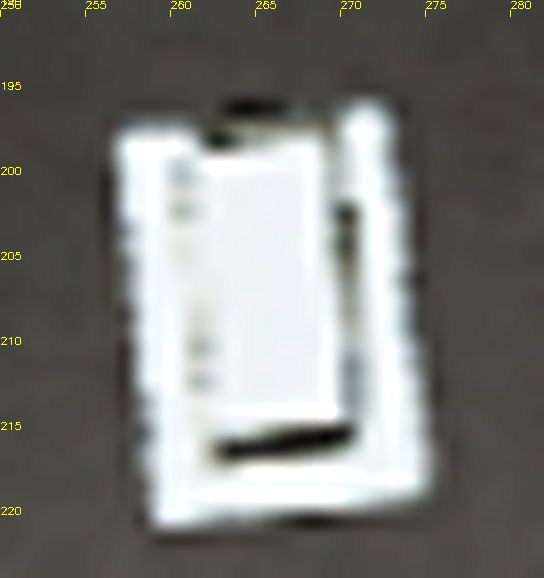

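View pics/s3.png

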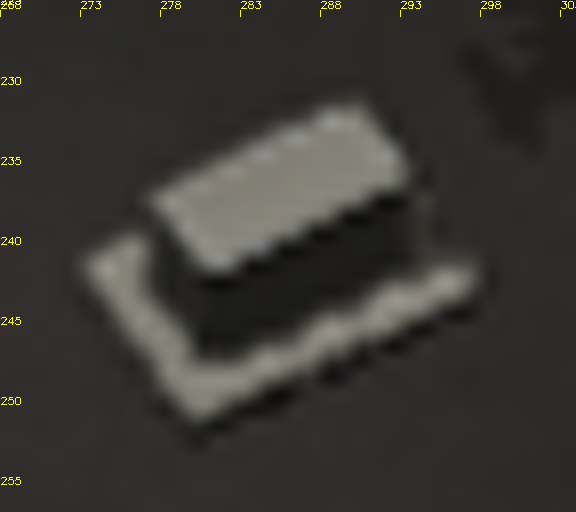

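```bash
python3 - <<'E'
from h import *
t=snapshot("top");s=snapshot("side")
d=s;g=cv2.cvtColor(d["frame"],cv2.COLOR_RGB2GRAY);G=cv2.resize(g,None,fx=8,fy=8,interpolation=cv2.INTER_CUBIC)
print(g[236,285],g[225,285],g[243,285])
m=(G>150).astype(np.uint8);n,l,st,c=cv2.connectedComponentsWithStats(m);k=l[236*8+4,285*8+4]
cn=max(cv2.findContours((l==k).astype(np.uint8),0,2)[0],key=cv2.contourArea)
q=cv2.approxPolyN(cv2.convexHull(cn),4,ensure_convex=True)[0];q=(q+.5)/8-.5;print(q.round(1).tolist())
W=np.array([onz(d,u,55) for u in q]);L=np.roll(W,-1,0)-W
print(W.round(1),W.mean(0).round(1),[(round(np.hypot(*v[:2]),1),round(np.degrees(np.arctan2(v[1],v[0])),1)) for v in L])
# top: rib face by hand 
def C(x,y):return (250+x/17-.5,190+y/17-.5)
W=np.array([onz(t,C(*u),55) for u in((205,150),(330,140),(345,425),(212,445))])
L=np.roll(W,-1,0)-W
print(W.round(1),W.mean(0).round(1),[(round(np.hypot(*v[:2]),1),round(np.degrees(np.arctan2(v[1],v[0])),1)) for v in L])
# bail bar ends (crop coords): top t1 & side s1
A,e1=tri(t,(243,145),s,(310.5,160.8));B,e2=tri(t,(276.5,142),s,(329,179))
print("bar",A,e1,B,e2,(A+B)/2)
K,e=tri(t,(206.5,171.2),s,(286,166.5));print("knob",K,e)
E
```

```text
194 125 106
[[293.9, 235.4], [280.4, 242.1], [276.3, 236.7], [289.3, 229.9]]
[[562.8  55.8  55. ]
 [507.6  49.2  55. ]
 [503.8  76.   55. ]
 [558.   84.2  55. ]] [533.   66.3  55. ] [(np.float64(55.5), np.float64(-173.2)), (np.float64(27.1), np.float64(98.2)), (np.float64(54.9), np.float64(8.6)), (np.float64(28.9), np.float64(-80.6))]
[[557.6  77.2  55. ]
 [559.4  54.4  55. ]
 [506.8  51.7  55. ]
 [503.2  75.9  55. ]] [531.8  64.8  55. ] [(np.float64(22.9), np.float64(-85.4)), (np.float64(52.6), np.float64(-177.1)), (np.float64(24.5), np.float64(98.5)), (np.float64(54.4), np.float64(1.4))]
bar [645.08786711 119.84403113 329.12023447] 8.040269217744767 [659.96379896  33.5551213  320.91722792] 0.9594311864598649 [652.52583304  76.69957621 325.01873119]
knob [605.84279049 225.08746662 224.25053706] 1.2890249499587636
```

```bash
cat >> h.py <<'E'
def todo(xyz,rpy):
    s=sense();Rm=R.from_euler("xyz",s["tcp_rot"],degrees=True);T=R.from_euler("xyz",rpy,degrees=True)
    d=Rm.inv().apply(np.array(xyz)-s["tool_pos"]);r=(Rm.inv()*T).as_rotvec()
    print("t",round(s["time"],2),"tcp",s["tool_pos"].round(1),s["tcp_rot"].round(1),"F",s["ft_force"].round(1),"gap",round(s["finger_gap"],1),"q",s["joint_pos"].round(0))
    print("  tool d",d.round(1),"rot",r.round(3))
E
python3 - <<'E'
from h import *
g=np.array([563.9,-250.3])+6*np.array([-.711,.703]);print(g)
todo([*g,230],[180,0,163.28]);todo([*g,120],[180,0,135.3])
E
```

```text
[ 559.634 -246.082]
t 0.5 tcp [172.6 574.6 231.3] [180.    0.  163.3] F [ 0.2 -0.9  0.7] gap 85.3 q [68.  7. 85. -0. 87. -5.]
  tool d [-606.8 -674.7    1.3] rot [0. 0. 0.]
t 0.5 tcp [172.6 574.6 231.3] [180.    0.  163.3] F [ 0.2 -0.9  0.7] gap 85.3 q [68.  7. 85. -0. 87. -5.]
  tool d [-606.8 -674.7  111.3] rot [0.    0.    0.488]
```

```bash
python3 -m creep '{"translation":[[-24.3,-27,0],[-24.3,-27,0],[-24.3,-27,0],[-24.3,-27,0],[-24.3,-27,0],[-24.3,-27,0],[-24.3,-27,0],[-24.3,-27,0],[-24.3,-27,0],[-24.3,-27,0]],"rotation":[[0,0,0],[0,0,0],[0,0,0],[0,0,0],[0,0,0],[0,0,0],[0,0,0],[0,0,0],[0,0,0],[0,0,0]],"claw":[85,85,85,85,85,85,85,85,85,85]}' 60
python3 -m creep '{"translation":[[-24.3,-27,0],[-24.3,-27,0],[-24.3,-27,0],[-24.3,-27,0],[-24.3,-27,0],[-24.3,-27,0],[-24.3,-27,0],[-24.3,-27,0],[-24.3,-27,0],[-24.3,-27,0]],"rotation":[[0,0,0],[0,0,0],[0,0,0],[0,0,0],[0,0,0],[0,0,0],[0,0,0],[0,0,0],[0,0,0],[0,0,0]],"claw":[85,85,85,85,85,85,85,85,85,85]}' 
python3 -m creep '{"translation":[[-24.3,-27,0],[-24.3,-27,0],[-24.3,-27,0],[0,0,0],[0,0,0],[0,0,0],[0,0,0],[0,0,0]],"rotation":[[0,0,0],[0,0,0],[0,0,0],[0,0,0.1],[0,0,0.12],[0,0,0.12],[0,0,0.148],[0,0,0]],"claw":[85,85,85,85,85,85,85,85]}' 
python3 - <<'E'
from h import *
todo([559.6,-246.1,120],[180,0,135.3])
E
```

```text
time: 1.5
tool_pos: [328.1, 244.9, 231.6]
tcp_rot: [180.0, 0.0, 163.3]
ft_force: [1.0, 0.5, -0.6]
finger_gap: 85.2
time: 2.5
tool_pos: [483.2, -83.9, 231.5]
tcp_rot: [180.0, 0.0, 163.3]
ft_force: [0.2, 2.0, 0.6]
finger_gap: 84.7
time: 3.3
tool_pos: [529.2, -180.9, 231.3]
tcp_rot: [-180.0, 0.0, 135.2]
ft_force: [0.3, -0.9, 0.5]
finger_gap: 85.2
t 3.3 tcp [ 529.2 -180.9  231.3] [-180.     0.   135.2] F [ 0.3 -0.9  0.5] gap 85.2 q [-24.   1.  92.  -0.  87. -69.]
  tool d [-67.5 -24.8 111.3] rot [-0.     0.    -0.002]
```

```bash
python3 -m creep '{"translation":[[-33.7,-12.4,0],[-33.8,-12.4,10],[0,0,40],[0,0,40],[0,0,21],[0,0,0]],"rotation":[[0,0,0],[0,0,0],[0,0,0],[0,0,0],[0,0,0],[0,0,0]],"claw":[85,85,85,85,85,85]}' 
python3 - <<'E'
from h import *
todo([559.6,-246.1,8],[180,0,135.3])
crop(snapshot("side"),260,230,150,130,5,"s4.png")
crop(snapshot("top"),300,140,130,120,5,"t4.png")
E
```

```text
time: 3.9
tool_pos: [556.9, -244.5, 115.5]
tcp_rot: [-179.9, -0.4, 135.5]
ft_force: [0.3, 0.1, 0.0]
finger_gap: 84.7
t 3.9 tcp [ 556.9 -244.5  115.5] [-179.9   -0.4  135.5] F [0.3 0.1 0. ] gap 84.7 q [-29.  14.  91.  -0.  76. -74.]
  tool d [ -3.8   1.  107.5] rot [-0.002 -0.008  0.004]
```

View pics/s4.png

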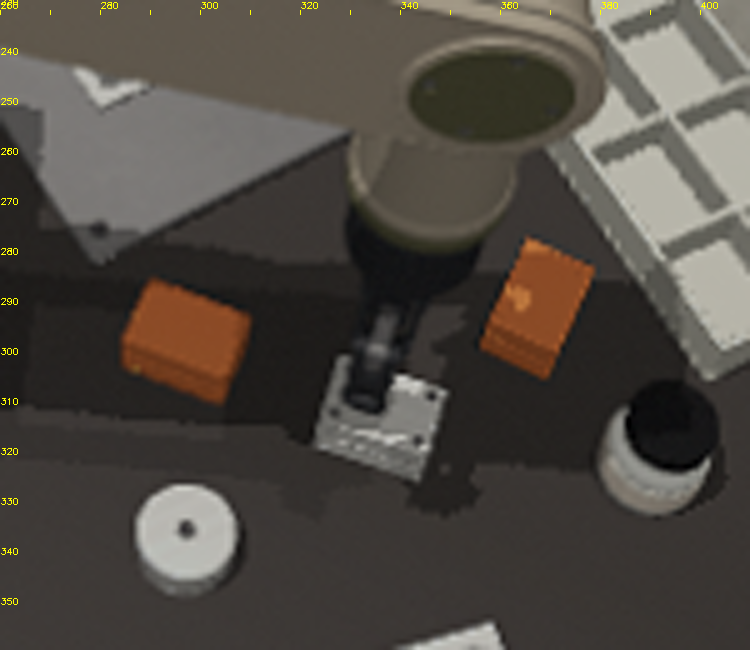

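View pics/t4.png

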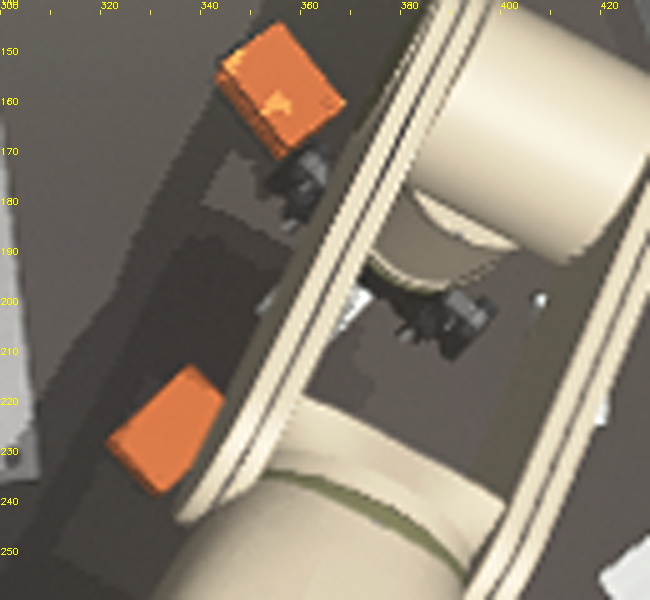

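The side view shows the open gripper straddling the silver mould at (335,310), and the orange blocks are clear. Going down.

```bash
python3 -m creep '{"translation":[[-2,0.5,15],[-1.8,0.5,20],[0,0,20],[0,0,20],[0,0,15],[0,0,10],[0,0,7.5],[0,0,0],[0,0,0]],"rotation":[[0,-0.004,0],[0,-0.004,0.004],[0,0,0],[0,0,0],[0,0,0],[0,0,0],[0,0,0],[0,0,0],[0,0,0]],"claw":[85,85,85,85,85,85,85,85,85]}' 
python3 - <<'E'
from h import *
todo([559.6,-246.1,8],[180,0,135.3])
E
```

```text
time: 4.9
tool_pos: [564.2, -248.7, 13.5]
tcp_rot: [180.0, 0.5, 135.1]
ft_force: [-0.3, -0.8, 0.3]
finger_gap: 85.2
t 4.9 tcp [ 564.2 -248.7   13.5] [180.    0.5 135.1] F [-0.3 -0.8  0.3] gap 85.2 q [-28.  21.  93.  -0.  65. -74.]
  tool d [ 5.1 -1.4  5.4] rot [ 0.     0.009 -0.004]
```

```bash
python3 -m creep '{"translation":[[5.1,-1.4,5.4],[0,0,0],[0,0,0],[0,0,0],[0,0,0],[0,0,0],[0,0,0],[0,0,0]],"rotation":[[0,0.008,-0.004],[0,0,0],[0,0,0],[0,0,0],[0,0,0],[0,0,0],[0,0,0],[0,0,0]],"claw":[85,85,85,35,35,35,35,35]}' 60
python3 - <<'E'
from h import *
todo([559.6,-246.1,8],[180,0,135.3])
E
```

```text
time: 5.7
tool_pos: [559.5, -246.0, 7.9]
tcp_rot: [180.0, 0.1, 135.3]
ft_force: [-0.0, 0.9, 3.3]
finger_gap: 46.9
t 5.7 tcp [ 559.5 -246.     7.9] [1.800e+02 1.000e-01 1.353e+02] F [-0.   0.9  3.3] gap 46.9 q [-29.  21.  94.   0.  65. -74.]
  tool d [-0.1  0.  -0.1] rot [0.    0.001 0.   ]
```

```bash
python3 -m creep '{"translation":[[0,0,-10],[0,0,-25],[0,0,-35],[0,0,-35],[0,0,-25],[0,0,-10],[0,0,0],[0,0,0],[0,0,0],[0,0,0]],"rotation":[[0,0,0],[0,0,0],[0,0,0],[0,0,-0.12],[0,0,-0.14],[0,0,-0.14],[0,0,-0.14],[0,0,-0.14],[0,0,-0.12],[0,0,-0.09]],"claw":[35,35,35,35,35,35,35,35,35,35]}'
python3 -m creep '{"translation":[[0,0,0],[0,0,0]],"rotation":[[0,0,0],[0,0,0]],"claw":[35,35]}'
python3 - <<'E'
from h import *
todo([495,64,140],[180,0,186.3])
todo([526.5,64.3,140],[180,0,186.3])
E
```

```text
time: 6.7
tool_pos: [558.4, -245.5, 147.1]
tcp_rot: [180.0, -0.1, -173.4]
ft_force: [-0.6, 0.1, -3.3]
finger_gap: 47.2
time: 6.9
tool_pos: [558.7, -245.6, 147.2]
tcp_rot: [180.0, -0.0, -173.8]
ft_force: [0.1, -0.6, -2.6]
finger_gap: 46.9
t 6.9 tcp [ 558.7 -245.6  147.2] [ 180.    -0.  -173.8] F [ 0.1 -0.6 -2.6] gap 46.9 q [ -29.   12.   89.   -0.   79. -125.]
  tool d [ 30.1 314.7   7.3] rot [ 0.    -0.001 -0.003]
t 6.9 tcp [ 558.7 -245.6  147.2] [ 180.    -0.  -173.8] F [ 0.1 -0.6 -2.6] gap 46.9 q [ -29.   12.   89.   -0.   79. -125.]
  tool d [ -1.2 311.6   7.3] rot [ 0.    -0.001 -0.003]
```

```bash
python3 -m creep '{"translation":[[6,25,0],[6,35,2],[6,35,2],[6,35,2],[6,35,1],[0,35,0],[0,35,0],[0,35,0],[0,35,0],[0,9.7,0]],"rotation":[[0,0,0],[0,0,0],[0,0,0],[0,0,0],[0,0,0],[0,0,0],[0,0,0],[0,0,0],[0,0,0],[0,0,-0.003]],"claw":[35,35,35,35,35,35,35,35,35,35]}'
python3 -m creep '{"translation":[[0,0,0],[0,0,0],[0,0,0]],"rotation":[[0,0,0],[0,0,0],[0,0,0]],"claw":[35,35,35]}'
python3 - <<'E'
from h import *
todo([526.5,64.3,140],[180,0,186.3])
crop(snapshot("side"),220,130,150,150,4,"s5.png")
crop(snapshot("top"),190,120,130,130,5,"t5.png")
E
```

```text
time: 7.9
tool_pos: [493.9, 66.7, 140.4]
tcp_rot: [179.9, -0.0, -173.5]
ft_force: [-0.3, 0.1, -3.2]
finger_gap: 47.1
time: 8.2
tool_pos: [494.8, 62.5, 140.4]
tcp_rot: [-180.0, -0.0, -173.6]
ft_force: [-0.2, -0.7, -3.9]
finger_gap: 46.9
t 8.2 tcp [494.8  62.5 140.4] [-180.    -0.  -173.6] F [-0.2 -0.7 -3.9] gap 46.9 q [  1.  -5. 107.  -0.  77. -95.]
  tool d [-31.7  -1.7   0.4] rot [-0.    -0.     0.001]
```

View pics/s5.png

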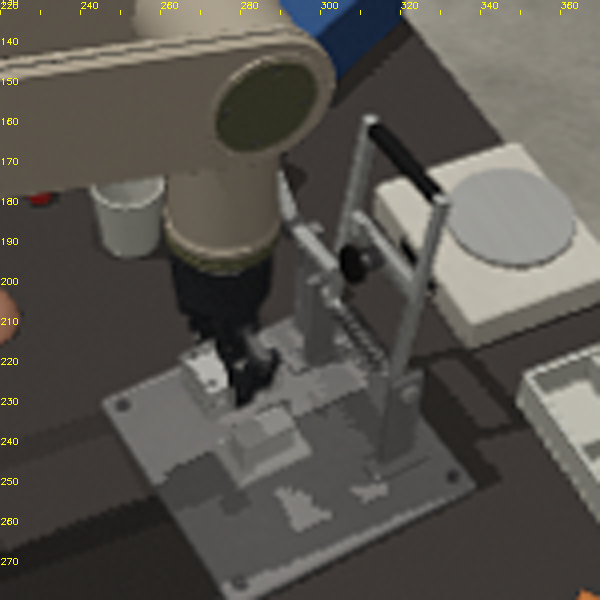

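View pics/t5.png

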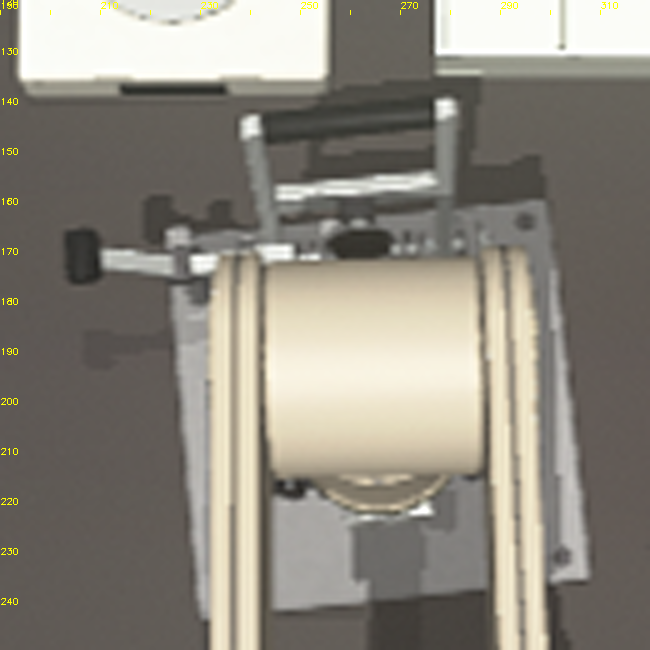

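```bash
python3 - <<'E'
from h import *
t=snapshot("top");s=snapshot("side")
for z in(300,350,400,450):print(z,onz(t,(265,170),z).round(0),onz(s,(286,154),z).round(0))
E
```

```text
300 [591.  63. 300.] [597. 208. 300.]
350 [579.  63. 350.] [574. 159. 350.]
400 [568.  62. 400.] [550. 109. 400.]
450 [556.  61. 450.] [526.  60. 450.]
```

```bash
python3 -m creep '{"translation":[[-10,-1.7,0],[-12,0,0],[-9.7,0,0],[0,0,15],[0,0,20],[0,0,20],[0,0,10],[0,0,5],[0,0,0],[0,0,0]],"rotation":[[0,0,0],[0,0,0],[0,0,0],[0,0,0],[0,0,0],[0,0,0],[0,0,0],[0,0,0],[0,0,0],[0,0,0]],"claw":[35,35,35,35,35,35,35,35,35,35]}'
python3 - <<'E'
from h import *
todo([526.5,64.3,63],[180,0,186.3])
s=snapshot("side");crop(s,235,190,100,90,6,"s6.png")
E
```

```text
time: 9.4
tool_pos: [526.9, 65.6, 71.1]
tcp_rot: [-180.0, 0.1, -173.5]
ft_force: [-0.6, 0.4, -4.2]
finger_gap: 47.3
t 9.4 tcp [526.9  65.6  71.1] [-1.800e+02  1.000e-01 -1.735e+02] F [-0.6  0.4 -4.2] gap 47.3 q [  2.   5. 106.   0.  70. -95.]
  tool d [ 0.6 -1.2  8.1] rot [-0.     0.001  0.003]
```

View pics/s6.png

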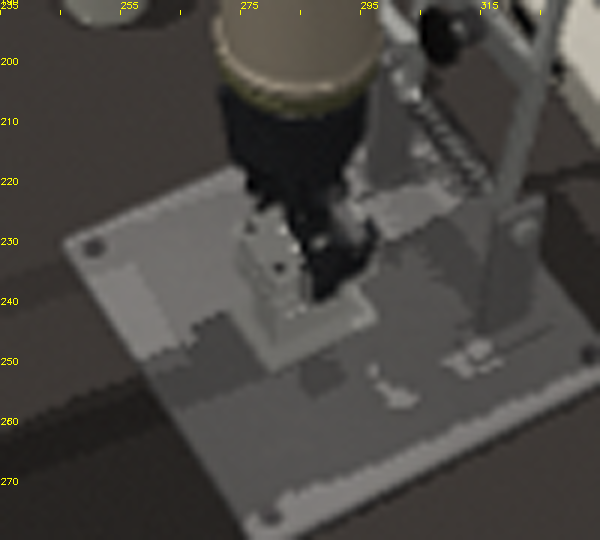

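```bash
python3 -m creep '{"translation":[[0.4,-0.8,3],[0,0,2],[0,0,1.5],[0,0,1],[0,0,0.5],[0,0,0],[0,0,0]],"rotation":[[0,0,0],[0,0,0],[0,0,0],[0,0,0],[0,0,0],[0,0,0],[0,0,0]],"claw":[35,35,35,35,35,35,35]}'

```

```text
time: 10.15
tool_pos: [525.9, 64.7, 62.8]
tcp_rot: [-180.0, -0.0, -173.5]
ft_force: [-4.1, -2.4, 5.3]
finger_gap: 47.2
```

Contact shows in Fz. Release slowly, open and lift.

```bash
python3 -m creep '{"translation":[[0,0,0],[0,0,0],[0,0,0],[0,0,0],[0,0,0],[0,0,0]],"rotation":[[0,0,0],[0,0,0],[0,0,0],[0,0,0],[0,0,0],[0,0,0]],"claw":[46,52,62,75,85,85]}' 20
python3 -m creep '{"translation":[[0,0,-5],[0,0,-15],[0,0,-25],[5,0,-35],[20,0,-40],[40,0,-20],[40,0,0],[40,0,0],[0,0,0],[0,0,0]],"rotation":[[0,0,0],[0,0,0],[0,0,0],[0,0,0],[0,0,0],[0,0,0],[0,0,0],[0,0,0],[0,0,0],[0,0,0]],"claw":[85,85,85,85,85,85,85,85,85,85]}'
python3 - <<'E'
from h import *
todo([526.5,64.3,63],[180,0,186.3])
s=snapshot("side");crop(s,235,140,120,140,4,"s7.png")
t=snapshot("top");crop(t,190,130,130,120,5,"t7.png")
E
```

```text
time: 10.75
tool_pos: [526.1, 64.7, 62.4]
tcp_rot: [-180.0, 0.0, -173.5]
ft_force: [-0.1, -0.1, 0.2]
finger_gap: 84.8
time: 11.75
tool_pos: [382.2, 48.3, 204.0]
tcp_rot: [-180.0, 0.2, -173.5]
ft_force: [1.3, 0.4, 0.5]
finger_gap: 84.4
t 11.75 tcp [382.2  48.3 204. ] [-180.     0.2 -173.5] F [1.3 0.4 0.5] gap 84.4 q [ -0. -28. 119.   0.  88. -97.]
  tool d [-144.6   -0.3  141.6] rot [-0.     0.004  0.003]
```

View pics/s7.png

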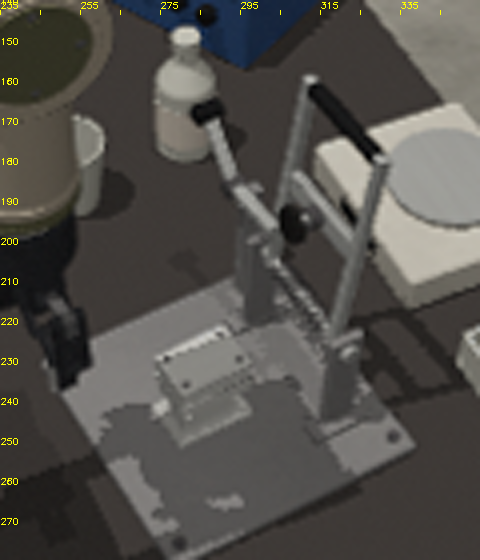

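View pics/t7.png

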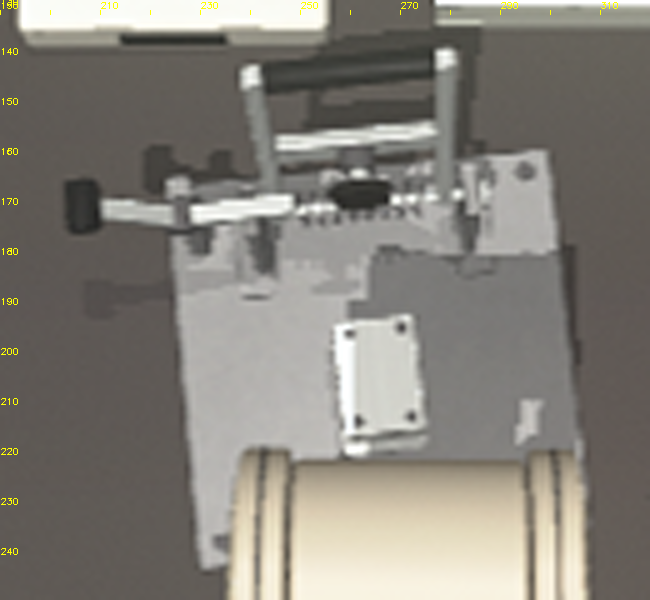

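```bash
python3 - <<'E'
from h import *
t=snapshot("top");s=snapshot("side")
W=np.array([onz(t,u,95) for u in((259.7,196.4),(269.9,195.1),(261.5,213.9),(271.9,212.9))])
print(W.round(1),W.mean(0), [np.degrees(np.arctan2(*(v[1::-1]))) for v in(W[0]-W[2],W[1]-W[3])])
V=np.array([onz(s,(235+x/4-.4,140+y/4-.4),95) for x,y in((165,358),(221,329),(240,358),(187,384))]);print(V.round(1),V.mean(0))
# knob via both
for u,w in(((206.4,171.2),(286.3,167.8)),): print(tri(t,u,s,w))
E
```

```text
[[556.8  82.   95. ]
 [560.8  51.2  95. ]
 [503.5  76.5  95. ]
 [506.5  45.3  95. ]] [531.89072386  63.75305384  95.        ] [np.float64(5.910841641038767), np.float64(6.259852260248475)]
[[503.8  79.8  95. ]
 [561.2  88.8  95. ]
 [562.8  53.6  95. ]
 [509.7  47.   95. ]] [534.36356129  67.29948908  95.        ]
(array([607.80524681, 226.5827724 , 215.84062838]), np.float64(1.3633892585108867))
```

The mould sits within about 2 mm of the rib centre in both views, at a yaw of about 6°. Next is the catch: close the fingers, go above the knob and press it down and out.

```bash
python3 -m creep '{"translation":[[0,0,-25],[0,10,-30],[0,15,-15],[-20,15,0],[-20,15,0],[-30,15,0],[-30,15,0],[-30,15,0],[-30,15,0],[0,0,0]],"rotation":[[0,0,0],[0,0,0],[0,0,0],[0,0,0],[0,0,0],[0,0,0],[0,0,0],[0,0,0],[0,0,0],[0,0,0]],"claw":[40,20,5,0,0,0,0,0,0,0]}'
python3 -m creep '{"translation":[[0,0,0],[0,0,0]],"rotation":[[0,0,0],[0,0,0]],"claw":[0,0]}'
python3 - <<'E'
from h import *
a=np.radians(6.2);X=np.array([np.cos(a),np.sin(a)]);Y=np.array([-X[1],X[0]]);r=np.array([532.5,65.3])
k=np.array([606.8,226])-r;print("knob press",k@X,k@Y)
todo([606.8,226,260],[180,0,186.3])
E
```

```text
time: 12.95
tool_pos: [530.2, 182.5, 269.3]
tcp_rot: [-180.0, -0.2, -173.4]
ft_force: [-1.1, -0.7, -0.5]
finger_gap: 0.0
time: 13.15
tool_pos: [527.8, 180.5, 272.0]
tcp_rot: [-180.0, -0.1, -173.5]
ft_force: [0.3, 0.0, -1.0]
finger_gap: 0.1
knob press 91.22091308510086 151.73570778139356
t 13.15 tcp [527.8 180.5 272. ] [-1.800e+02 -1.000e-01 -1.735e+02] F [ 0.3  0.  -1. ] gap 0.1 q [ 14.   0.  89.  -0.  91. -83.]
  tool d [-83.6  36.3  11.9] rot [-0.    -0.001  0.003]
```

```bash
python3 -m creep '{"translation":[[-20,10,0],[-25,12,0],[-25,12,5],[-13.6,8,10],[0,0,10],[0,0,5],[0,0,0],[0,0,0]],"rotation":[[0,0,0],[0,0,0],[0,0,0],[0,0,0],[0,0,0],[0,0,0],[0,0,0],[0,0,0]],"claw":[0,0,0,0,0,0,0,0]}'
python3 - <<'E'
from h import *
todo([606.8,226,240],[180,0,186.3])
s=snapshot("side");crop(s,235,120,120,120,5,"s8.png")
t=snapshot("top");crop(t,170,120,130,120,5,"t8.png")
E
```

```text
time: 13.95
tool_pos: [605.8, 231.3, 243.1]
tcp_rot: [-180.0, 0.0, -173.5]
ft_force: [0.4, -0.7, -0.4]
finger_gap: 0.2
t 13.95 tcp [605.8 231.3 243.1] [-180.     0.  -173.5] F [ 0.4 -0.7 -0.4] gap 0.2 q [ 16.  15.  76.  -0.  89. -80.]
  tool d [-0.4 -5.4  3.1] rot [-0.     0.001  0.003]
```

View pics/s8.png

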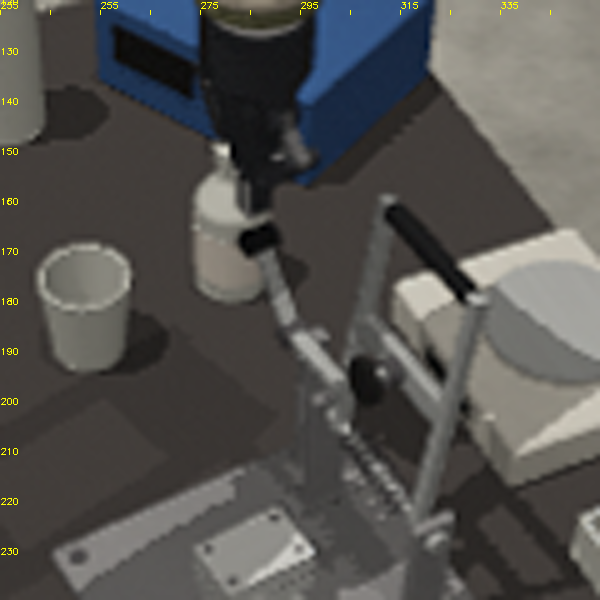

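View pics/t8.png

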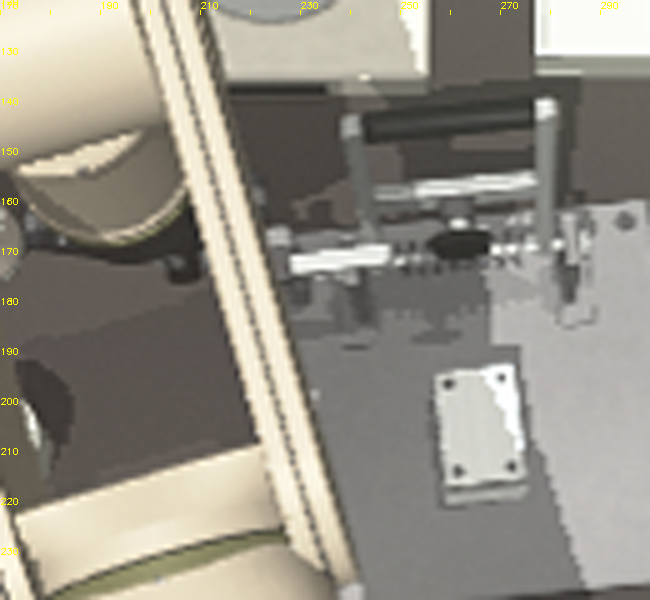

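The fingertips are right above the knob, which is at side (286,168). Press along its arc.

```bash
python3 -m creep '{"translation":[[0,0,10],[0,3,7],[0,4,8],[0,4,8],[0,4,8],[0,3,8],[0,3,7],[0,2,6],[0,1,5],[0,0,2]],"rotation":[[0,0,0],[0,0,0],[0,0,0],[0,0,0],[0,0,0],[0,0,0],[0,0,0],[0,0,0],[0,0,0],[0,0,0]],"claw":[0,0,0,0,0,0,0,0,0,0]}'
python3 -m creep '{"translation":[[0,0,0],[0,0,0]],"rotation":[[0,0,0],[0,0,0]],"claw":[0,0]}'
python3 - <<'E'
from h import *
todo([606.8,226,240],[180,0,186.3])
s=snapshot("side");crop(s,235,120,120,120,5,"s9.png")
E
```

```text
time: 15.05
tool_pos: [603.0, 259.1, 173.2]
tcp_rot: [179.8, 0.1, -173.4]
ft_force: [-0.4, 3.7, 2.1]
finger_gap: -0.2
time: 15.25
tool_pos: [603.3, 256.2, 173.0]
tcp_rot: [180.0, -0.0, -173.5]
ft_force: [-0.4, 1.6, 0.9]
finger_gap: 0.3
t 15.25 tcp [603.3 256.2 173. ] [ 180.    -0.  -173.5] F [-0.4  1.6  0.9] gap 0.3 q [ 19.  18.  80.   0.  83. -78.]
  tool d [ -0.1 -30.4 -67. ] rot [ 0.    -0.     0.004]
```

View pics/s9.png

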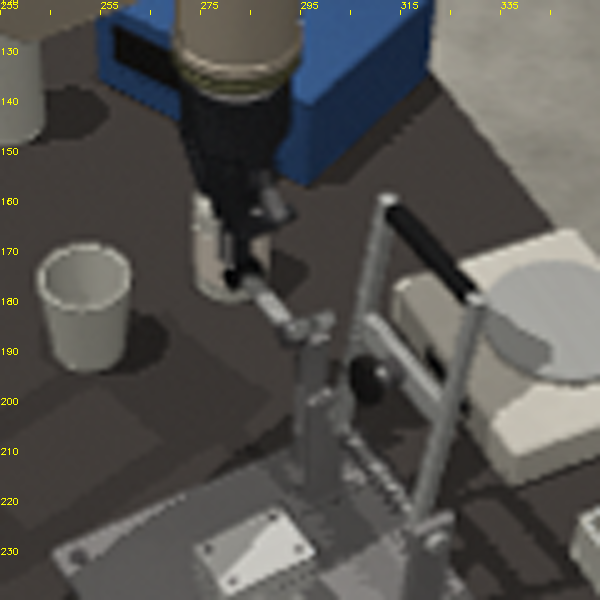

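The catch arm has swung down and the tongue is clear of the bail arm. I push a little more, towards its stop.

```bash
python3 -m creep '{"translation":[[0,-2,2],[0,0,1.5],[0,0,1.5],[0,0,0],[0,0,0]],"rotation":[[0,0,0],[0,0,0],[0,0,0],[0,0,0],[0,0,0]],"claw":[0,0,0,0,0]}'
python3 - <<'E'
from h import *
s=snapshot("side");crop(s,255,140,80,80,7,"s10.png")
E
```

```text
time: 15.8
tool_pos: [604.1, 255.2, 171.9]
tcp_rot: [179.8, 0.2, -173.5]
ft_force: [-9.0, 4.9, 19.7]
finger_gap: -0.0
```

View pics/s10.png

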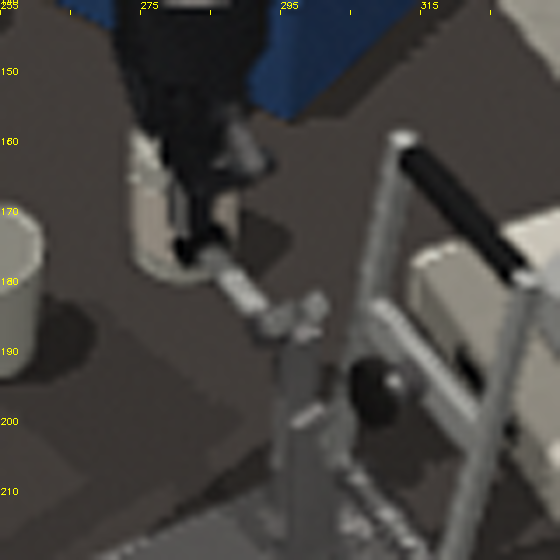

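Fz rose to 20 N, so the catch is at its stop with the arm level. Now go up, turn the jaws across the bar and go above it.

```bash
python3 -m creep '{"translation":[[0,0,-10],[0,0,-25],[0,0,-35],[0,0,-35],[0,0,-35],[0,0,-30],[0,0,-15],[0,0,0],[0,0,0],[0,0,0]],"rotation":[[0,0,0],[0,0,0],[0,0,0],[0,0,0.14],[0,0,0.145],[0,0,0.145],[0,0,0.145],[0,0,0.145],[0,0,0.145],[0,0,0.145]],"claw":[0,0,0,0,20,40,60,80,85,85]}' 100
python3 -m creep '{"translation":[[0,0,0],[0,0,0],[0,0,0],[0,0,0],[0,0,0],[0,0,0]],"rotation":[[0,0,0.145],[0,0,0.145],[0,0,0.145],[0,0,0.13],[0,0,0],[0,0,0]],"claw":[85,85,85,85,85,85]}'
python3 - <<'E'
from h import *
todo([655.8,78.7,355],[180,0,96.2])
s=snapshot("side");crop(s,255,140,100,100,6,"s11.png")
E
```

```text
time: 16.85
tool_pos: [604.0, 252.7, 352.9]
tcp_rot: [-179.9, 0.0, 128.2]
ft_force: [-0.5, -0.3, -0.0]
finger_gap: 84.7
time: 17.45
tool_pos: [603.8, 253.1, 353.0]
tcp_rot: [-180.0, 0.0, 96.4]
ft_force: [0.3, 0.9, 0.8]
finger_gap: 85.3
t 17.45 tcp [603.8 253.1 353. ] [-180.     0.    96.4] F [0.3 0.9 0.8] gap 85.3 q [ 18.  15.  64.  -0. 101.  12.]
  tool d [-179.1   32.1   -2. ] rot [-0.001  0.001  0.004]
```

View pics/s11.png

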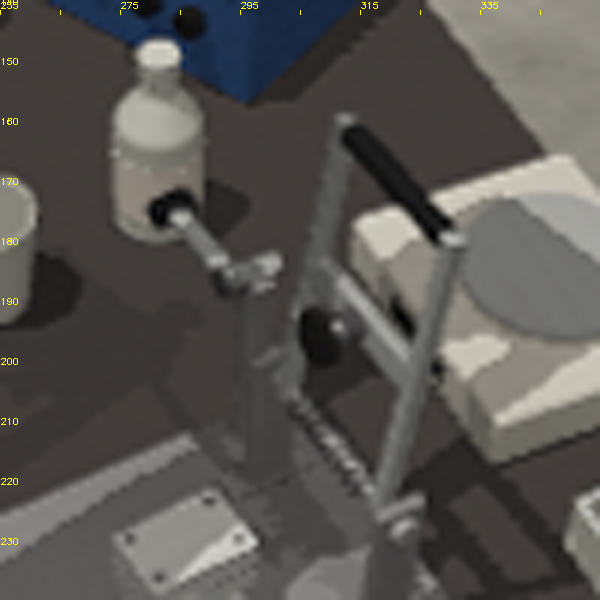

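```bash
python3 - <<'E'
from h import *
s=snapshot("side");t=snapshot("top")
a=np.radians(6.2);X=np.array([np.cos(a),np.sin(a),0]);Y=np.array([-X[1],X[0],0]);r=np.array([532.5,65.3,0])
b=r+124*X+[0,0,319]
print(b,proj(s,[b+45*Y,b-45*Y]).round(1).tolist(),proj(t,[b+45*Y,b-45*Y]).round(1).tolist())
k=r+91*X+177*Y+[0,0,165];print("knob open pred",proj(s,[k]))
E
```

```text
[655.77471953  78.69192011 319.        ] [[312.6, 161.6], [328.9, 179.3]] [[241.4, 145.4], [276.4, 141.8]]
knob open pred [[282.04534509 173.87603278]]
```

```bash
python3 -m creep '{"translation":[[-20,4,0],[-35,6,0],[-35,6,0],[-35,6,0],[-30,6,0],[-24,4,0],[0,0,0],[0,0,0],[0,0,0]],"rotation":[[0,0,0],[0,0,0],[0,0,0],[0,0,0],[0,0,0],[0,0,0],[0,0,0],[0,0,0],[0,0,0]],"claw":[85,85,85,85,85,85,85,85,85]}'
python3 - <<'E'
from h import *
todo([655.8,78.7,299],[180,0,96.2])
s=snapshot("side");crop(s,255,90,120,120,5,"s12.png")
E
```

```text
time: 18.5
tool_pos: [654.9, 80.1, 353.4]
tcp_rot: [180.0, -0.0, 96.3]
ft_force: [0.5, 0.4, 0.2]
finger_gap: 85.0
t 18.5 tcp [654.9  80.1 353.4] [180.   -0.   96.3] F [0.5 0.4 0.2] gap 85.0 q [  3.  16.  63.   0. 101.  -4.]
  tool d [-1.6  0.7 54.4] rot [ 0.    -0.     0.002]
```

View pics/s12.png

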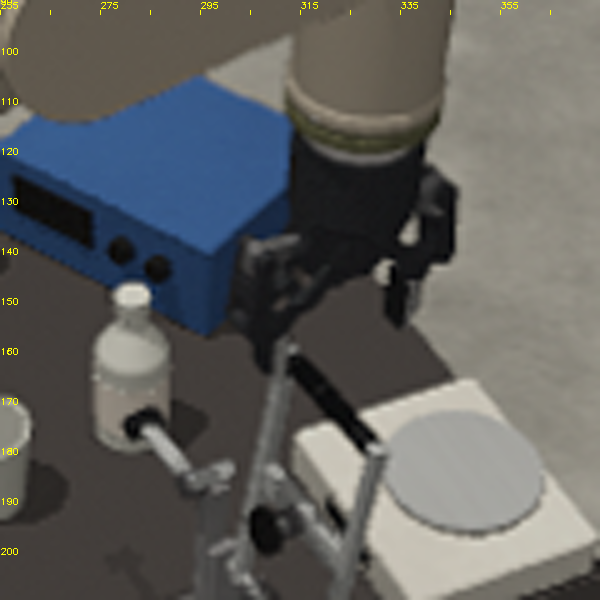

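The predicted bar and open-knob positions match the picture. Descend over the bar and close.

```bash
python3 -m creep '{"translation":[[-1,0.5,15],[0,0,20],[0,0,14],[0,0,5],[0,0,0],[0,0,0],[0,0,0],[0,0,0],[0,0,0],[0,0,0]],"rotation":[[0,0,0],[0,0,0],[0,0,0],[0,0,0],[0,0,0],[0,0,0],[0,0,0],[0,0,0],[0,0,0],[0,0,0]],"claw":[85,85,85,85,85,85,40,10,10,10]}' 70
python3 -m creep '{"translation":[[0,0,0],[0,0,0]],"rotation":[[0,0,0],[0,0,0]],"claw":[10,10]}'
python3 - <<'E'
from h import *
todo([655.8,78.7,299],[180,0,96.2])
s=snapshot("side");crop(s,275,110,90,100,6,"s13.png")
E
```

```text
time: 19.55
tool_pos: [655.8, 78.3, 299.7]
tcp_rot: [180.0, 0.0, 96.2]
ft_force: [-0.3, 1.1, -0.3]
finger_gap: 27.7
time: 19.75
tool_pos: [656.0, 78.3, 299.8]
tcp_rot: [179.9, 0.0, 96.2]
ft_force: [0.5, 0.2, 1.7]
finger_gap: 14.2
t 19.75 tcp [656.   78.3 299.8] [179.9   0.   96.2] F [0.5 0.2 1.7] gap 14.2 q [ 2. 16. 69.  0. 95. -4.]
  tool d [ 0.4 -0.2  0.8] rot [0.001 0.    0.001]
```

View pics/s13.png

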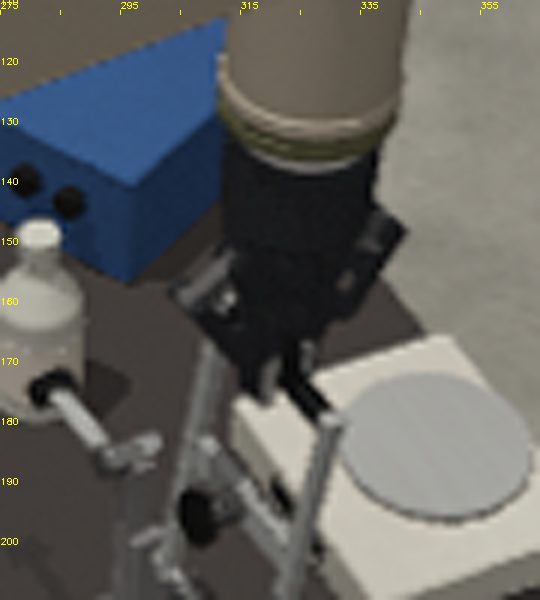

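```bash
python3 - <<'E'
import numpy as np
p=np.r_[-.12,-.07,np.arange(.02,1.571,.0912)];p=np.r_[p,1.57]
f=200*np.sin(p);z=200*np.cos(p)
for i in range(1,len(p)):print(round(p[i]+.12,2),[0,round(-(f[i]-f[i-1]),1),round(z[i-1]-z[i],1)])
E
```

```text
0.05 [0, np.float64(-10.0), np.float64(-0.9)]
0.14 [0, np.float64(-18.0), np.float64(-0.4)]
0.23 [0, np.float64(-18.2), np.float64(1.2)]
0.32 [0, np.float64(-18.0), np.float64(2.8)]
0.41 [0, np.float64(-17.7), np.float64(4.5)]
0.5 [0, np.float64(-17.2), np.float64(6.1)]
0.6 [0, np.float64(-16.6), np.float64(7.6)]
0.69 [0, np.float64(-15.8), np.float64(9.1)]
0.78 [0, np.float64(-14.9), np.float64(10.5)]
0.87 [0, np.float64(-13.9), np.float64(11.8)]
0.96 [0, np.float64(-12.8), np.float64(13.0)]
1.05 [0, np.float64(-11.5), np.float64(14.1)]
1.14 [0, np.float64(-10.2), np.float64(15.1)]
1.23 [0, np.float64(-8.8), np.float64(16.0)]
1.33 [0, np.float64(-7.3), np.float64(16.7)]
1.42 [0, np.float64(-5.7), np.float64(17.3)]
1.51 [0, np.float64(-4.1), np.float64(17.8)]
1.6 [0, np.float64(-2.5), np.float64(18.1)]
1.69 [0, np.float64(-0.8), np.float64(18.2)]
1.69 [0, np.float64(0.0), np.float64(-0.1)]
```

```bash
python3 -m creep '{"translation":[[0,-10,-0.9],[0,-18,-0.4],[0,-18.2,1.2],[0,-18,2.8],[0,0,0]],"rotation":[[0,0,0],[0,0,0],[0,0,0],[0,0,0],[0,0,0]],"claw":[10,10,10,10,10]}'
python3 -m creep '{"translation":[[0,-17.7,4.5],[0,-17.2,6.1],[0,-16.6,7.6],[0,-15.8,9.1],[0,0,0]],"rotation":[[0,0,0],[0,0,0],[0,0,0],[0,0,0],[0,0,0]],"claw":[10,10,10,10,10]}'
python3 - <<'E'
from h import *
todo([655.8,78.7,299],[180,0,96.2])
s=snapshot("side");crop(s,255,110,110,130,4,"s14.png")
E
```

```text
time: 20.3
tool_pos: [591.4, 71.8, 298.9]
tcp_rot: [179.8, -0.0, 96.3]
ft_force: [0.5, 1.7, 8.2]
finger_gap: 14.1
time: 20.8
tool_pos: [523.8, 64.9, 270.3]
tcp_rot: [179.9, -0.1, 96.3]
ft_force: [-1.4, 4.0, 8.1]
finger_gap: 13.8
t 20.8 tcp [523.8  64.9 270.3] [ 1.799e+02 -1.000e-01  9.630e+01] F [-1.4  4.   8.1] gap 13.8 q [ 1. -5. 94.  0. 91. -5.]
  tool d [ -0.8 132.8 -28.5] rot [ 0.001 -0.001  0.002]
```

View pics/s14.png

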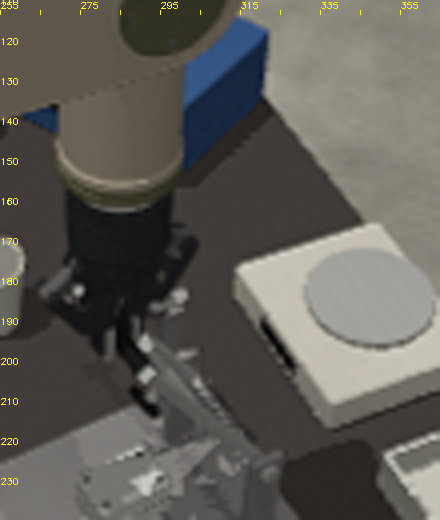

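The bail follows in the grip, with the bar visible at side (288,200). Continue.

```bash
python3 -m creep '{"translation":[[0,-14.9,10.5],[0,-13.9,11.8],[0,-12.8,13],[0,-11.5,14.1],[0,-10.2,15.1],[0,0,0]],"rotation":[[0,0,0],[0,0,0],[0,0,0],[0,0,0],[0,0,0],[0,0,0]],"claw":[10,10,10,10,10,10]}'
python3 -m creep '{"translation":[[0,-8.8,16],[0,-7.3,16.7],[0,-5.7,17.3],[0,0,0],[0,0,0]],"rotation":[[0,0,0],[0,0,0],[0,0,0],[0,0,0],[0,0,0]],"claw":[10,10,10,10,10]}'
python3 - <<'E'
from h import *
todo([433.2,54.5,101],[180,0,96.2])
E
```

```text
time: 21.45
tool_pos: [461.4, 58.4, 203.7]
tcp_rot: [179.9, -0.1, 96.3]
ft_force: [2.9, 6.9, 1.9]
finger_gap: 13.6
time: 21.95
tool_pos: [441.4, 55.8, 155.4]
tcp_rot: [179.8, -0.1, 96.2]
ft_force: [4.4, 6.5, 1.8]
finger_gap: 13.7
t 21.95 tcp [441.4  55.8 155.4] [ 1.798e+02 -1.000e-01  9.620e+01] F [4.4 6.5 1.8] gap 13.7 q [  0. -15. 115.   0.  80.  -6.]
  tool d [-0.5 -8.5 54.4] rot [ 0.003 -0.002  0.001]
```

```bash
python3 -m creep '{"translation":[[0.5,-4.1,15],[0.5,-2.5,15],[0,-0.8,12],[0,0,5],[0,0,3],[0,0,0],[0,0,0]],"rotation":[[0,0,0],[0,0,0],[0,0,0],[0,0,0],[0,0,0],[0,0,0],[0,0,0]],"claw":[10,10,10,10,10,10,10]}' 100
python3 - <<'E'
from h import *
todo([433.2,54.5,101],[180,0,96.2])
s=snapshot("side");crop(s,215,150,120,130,4,"s15.png")
E
```

```text
time: 22.65
tool_pos: [434.4, 55.6, 107.2]
tcp_rot: [179.8, -0.0, 96.3]
ft_force: [-4.2, 3.1, 14.8]
finger_gap: 13.2
t 22.65 tcp [434.4  55.6 107.2] [179.8  -0.   96.3] F [-4.2  3.1 14.8] gap 13.2 q [  1. -13. 118.   0.  74.  -6.]
  tool d [-0.9 -1.3  6.2] rot [ 0.004 -0.001  0.001]
```

View pics/s15.png

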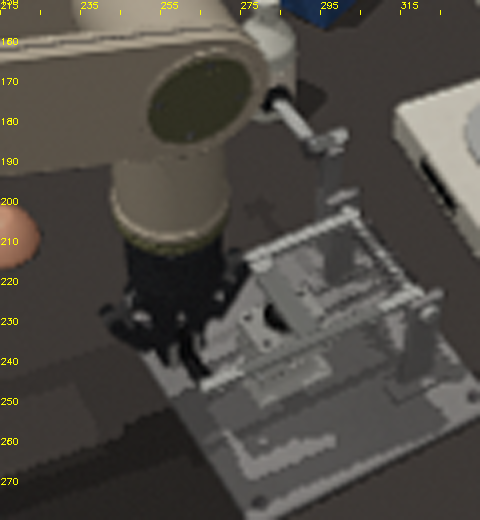

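```bash
python3 -m creep '{"translation":[[0,0,2],[0,0,2],[0,0,1],[0,0,1],[0,0,0],[0,0,0]],"rotation":[[0,0,0],[0,0,0],[0,0,0],[0,0,0],[0,0,0],[0,0,0]],"claw":[10,10,10,10,10,10]}' 100
python3 - <<'E'
from h import *
todo([433.2,54.5,101],[180,0,96.2])
s=snapshot("side")
a=np.radians(6.2);X=np.array([np.cos(a),np.sin(a),0]);Y=np.array([-X[1],X[0],0]);r=np.array([532.5,65.3,0])
for z in (120,126): print(z,proj(s,[r-100*X-50*Y+[0,0,z],r+100*X-50*Y+[0,0,120]]).round(1).tolist())
crop(s,235,185,100,80,7,"s16.png")
E
```

```text
time: 23.3
tool_pos: [434.1, 55.0, 100.5]
tcp_rot: [179.8, 0.0, 96.2]
ft_force: [-0.4, 0.4, 9.5]
finger_gap: 13.2
t 23.3 tcp [434.1  55.  100.5] [179.8   0.   96.2] F [-0.4  0.4  9.5] gap 13.2 q [  0. -13. 119.   0.  74.  -6.]
  tool d [-0.4 -0.9 -0.5] rot [0.003 0.    0.   ]
120 [[266.7, 248.0], [318.0, 223.4]]
126 [[266.7, 247.0], [318.0, 223.4]]
```

View pics/s16.png

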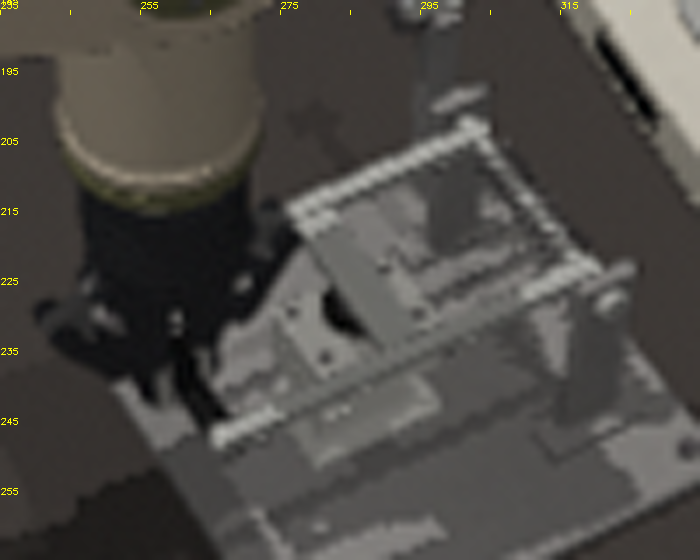

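```bash
python3 -m creep '{"translation":[[0,0,1],[0,0,1],[0,0,0],[0,0,0],[0,0,0]],"rotation":[[0,0,0],[0,0,0],[0,0,0],[0,0,0],[0,0,0]],"claw":[10,10,10,10,10]}'
```

```text
time: 23.85
tool_pos: [434.1, 55.0, 99.0]
tcp_rot: [179.8, 0.0, 96.2]
ft_force: [-3.5, 0.3, 15.4]
finger_gap: 12.9
```

```bash
python3 -m creep '{"translation":[[0,0,1],[0,0,0],[0,0,0],[0,0,0],[0,0,0]],"rotation":[[0,0,0],[0,0,0],[0,0,0],[0,0,0],[0,0,0]],"claw":[10,10,10,10,10]}'
python3 -m creep '{"translation":[[0,0,0],[0,0,0],[0,0,0],[0,0,0],[0,0,0]],"rotation":[[0,0,0],[0,0,0],[0,0,0],[0,0,0],[0,0,0]],"claw":[10,10,10,10,10]}'
python3 - <<'E'
from h import *
s=snapshot("side");crop(s,235,165,100,90,7,"s17.png")
cv2.imwrite("pics/top_end.png",snapshot("top")["frame"][:,:,::-1])
E
```

```text
time: 24.35
tool_pos: [434.1, 55.0, 98.4]
tcp_rot: [179.9, 0.0, 96.2]
ft_force: [-6.0, 0.2, 18.8]
finger_gap: 13.1
time: 24.85
tool_pos: [434.1, 55.0, 98.4]
tcp_rot: [179.8, 0.0, 96.2]
ft_force: [-6.2, -0.1, 18.7]
finger_gap: 13.2
```

View pics/s17.png

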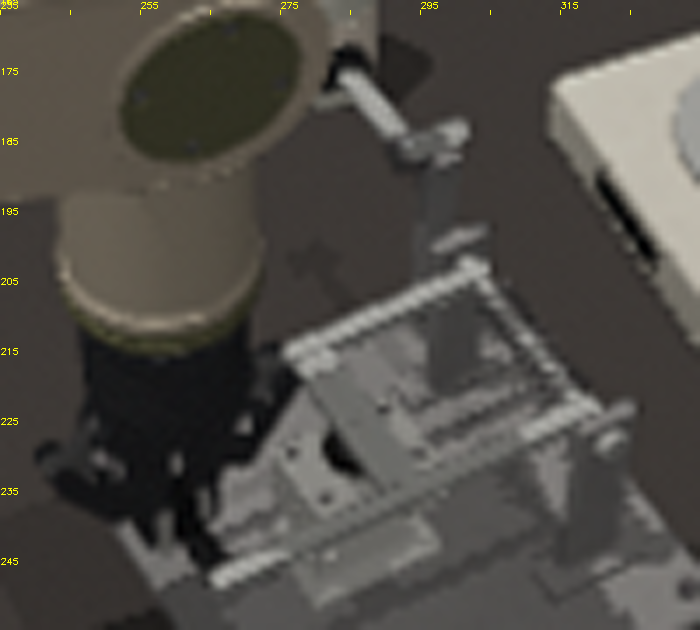

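View pics/top_end.png

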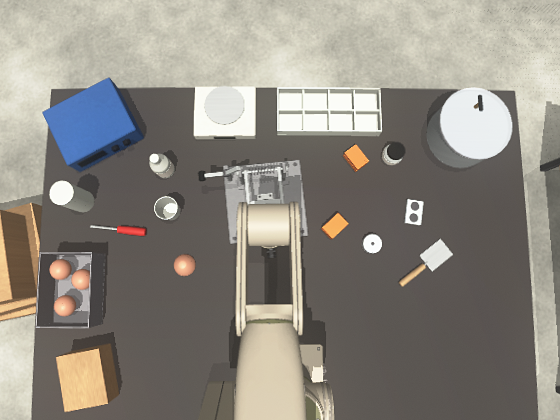

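```bash
python3 - <<'E'
from h import *
s=snapshot("side")
V=np.array([onz(s,(235+x/7-.45,165+y/7-.45),95) for x,y in((291,451),(383,408),(418,452),(325,497))]);print(V.round(1),V.mean(0))
v=V[1]-V[0];w=V[2]-V[3];print(np.degrees(np.arctan2(v[1],v[0])),np.degrees(np.arctan2(w[1],w[0])))
E
```

```text
[[504.8  79.9  95. ]
 [557.5  85.7  95. ]
 [561.7  54.   95. ]
 [508.7  47.7  95. ]] [533.16126618  66.81848231  95.        ]
6.353039353688873 6.761346982423572
```

The mould sits at (533.2, 66.8) against the rib at (533.0, 66.3) in the same view, and the force is steady. Hand in.

```bash
python3 -c "
from bench import *
print(hand_in())"
```

```text
the job is handed in; nothing more can be done
None
```

I handed the job in at about 25 s of the 64 s allowed, with the arm still holding the lever down. The hand-in gave no verdict.

- **Mould:** I placed the silver mould on the rib and released it. Last check in the side view: its centre is about 0.5 mm from the rib centre and its long side lies along the rib (6.4 to 6.8° against about 6.2°). The top view, taken when I placed it, agreed to about 1 mm.
- **Catch:** I pressed the knob down to its stop. The force rose to about 20 N there, and the later pictures still show the arm level.
- **Lever:** I gripped the bar, pulled it over and brought it down to about level. It is held with a steady upward force of 18.7 N, above the 10 to 13 N of the spring alone, so I take it to be on its stop. The pictures show the foot on the mould.
- **Other things on the bench:** In the last top view they look unmoved; I compared them by eye only.

The joint angles and the force of the foot on the mould can't be read directly, so I judged them from the pictures and the wrist force. The two cameras disagreed by up to about 4 mm in absolute position, so I compared the mould and rib within one view. As the lever reached its stop, a small sideways force of about 6 N stayed on the tool.

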